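# Release a bushing from an ejector nest and trap it on the slide

## Task

Unload the brass bushing from the spring-ejector nest: press the red thumb paddle down with one fingertip so that the hook lets go and the spring pops the bushing out onto the sloping slide, and trap it there with the other finger, standing ready in its way, before it slides off the low end. The bushing is only stopped, never picked up, and the shaft, micrometer and bolt beside the nest stay where they are. Finish while still holding: paddle kept down, so that the hook does not drop on the bushing, and the bushing standing on the slide against your finger.

Things in the scene. Friction and masses are not known exactly. Their poses are not given: they have to be found in the camera images.
- bushing: Loose flanged brass bushing, 0.21 kg, 32 mm tall, standing on its flange: flange 38 mm across, 5 mm thick; body 30 mm across (solid as a cone from 38 to 30). Origin: centre of its underside, z its axis. Held at the seat between spring ejector plunger (uphill) and latch hook. Once free it starts downhill at 0.2 to 0.4 m/s and is off the low end within half a second unless stopped.
- slide: Fixed tilted slide of the nest: slippery white liner (friction about 0.2) between steel rails 9 mm high, 41 mm apart. Origin: on the surface at the seat, under the bushing's start, 43.5 mm above the bench. x points downhill along the surface, which falls 20 degrees; y across; z square to the surface. A plunger block 30 mm wide, 35 mm high fills x = -37 to -23 mm.
- slide_end (a point): Middle of the slide's open low end, on the surface, 74 mm down from the seat and 18 mm above the bench. To trap the bushing, a finger stands in the slide's middle, its uphill face 37 to 65 mm (horizontally) downhill of the seat, its tip 4 to 22 mm above the surface. Trapped means stopped 10 to 50 mm down the slide from its seat.
- hook (a point): Lower edge of the latch's hook, a nose 14 mm wide and 4 mm thick that hangs 5 mm down over the downhill side of the bushing's top rim; its arm runs 36 to 41 mm above the slide, over the middle of the bushing. Pressing the paddle raises it by 12 mm; its foremost point, at rest or raised, is 33 mm (horizontally) downhill of the seat; raised, its top is 87 mm above the bench.
- latch (a joint): Angle in rad of the rocker that is both paddle and hook: 0 at rest (hook down), 0.26 fully pressed (hard stop). Pressing the paddle turns it; at about 0.12 the hook frees the bushing. A return spring closes it when let go; above 0.17 the hook stays clear of the bushing. Pressing takes about 3 to 6 N at the paddle.
- paddle (a point): Middle of the top of the red thumb paddle (37 x 31 mm, smooth, nearly level, 51 mm above the bench at rest), 54 mm horizontally uphill of the seat, in line with the slide. Fully pressed it stops 9 mm lower, 8 mm downhill. With the hand pointing down, open 75 to 90 mm along the slide, one fingertip pressing the paddle leaves the other in the bushing's way, 12 to 22 mm above the slide.
- nest: Grey foot plate of the nest, 152 x 84 x 8 mm, fixed to the bench; it carries slide, latch and ejector and does not move. Origin on the bench under the seat; x points downhill (level), z up. The plate reaches from x = -81 to 71 mm.
- shaft: Bystander: loose stepped steel shaft, 36 mm across, 85 mm tall, standing on its collar on the far side of the nest. Origin: centre of its underside.
- micrometer: Bystander: loose micrometer, 43 x 124 x 15 mm, lying on the robot's side of the nest. Origin: centre of its underside.
- bolt: Bystander: loose hexagon bolt, 27 mm across the head, 60 mm tall, standing on its head on the far side of the slide's low end. Origin: centre of its underside.

How it is judged:
On the way, in this order (a step that is already met when the one before it is completed fails the run):
1. the paddle is pressed so far that the hook is clear of the bushing (value of joint latch above 0.15 rad).
2. the bushing has popped out and stands trapped against a finger on the slide, the paddle still down (x of bushing in the frame of slide between 0.01 and 0.05 m and z of bushing in the frame of slide between -0.004 and 0.008 m and angle between the z axis of bushing and the z axis of slide, either way round below 0.35 rad and contact force between the fingers and bushing above 0.05 N and linear speed of bushing below 0.02 m/s and value of joint latch above 0.17 rad), for 0.3 s.
At the end, for the whole second after the job is handed in: The paddle is still held down (latch above 0.17 rad) and the bushing stands on the slide, 10 to 50 mm downhill of its seat, upright within 0.35 rad of the slide's normal, still (under 20 mm/s) and against a finger (over 0.05 N) (all of step 2); the arm keeps its last pose, push and grip.
It fails at once if the bushing is lifted off the slide (by more than 10 mm) (z of bushing in the frame of slide above 0.01 m).
It fails at once if the bushing slides away (more than 62 mm down the slide) (x of bushing in the frame of slide above 0.062 m).
It fails at once if the shaft, micrometer or bolt is disturbed (moved more than 15 mm) (distance of any of shaft, micrometer, bolt from where it was at the start of the episode above 0.015 m).
It also fails if it takes over 29 s, if anything falls off the work surface, if the arm or the gripper's body presses on something with over 40 N, if the wrist force passes 120 N, or if a joint passes its speed limit or range.

## Robot

A 6-joint arm with a two-finger parallel gripper is mounted at the origin on a cart in front of the work surface, level with it; the furniture and walls round the work are solid. World frame = base frame: x ahead of the robot, y to its left, z up, the work surface at z = 0. Lengths are in m, angles in rad, forces in N, time in s.
With the tool pointing down it reaches from about 0.3 to 0.75 m from the base axis. Payload 8.5 kg.
Tool frame: the origin (TCP) lies between the finger pads; the fingertips stand 25 mm ahead of it and the grasp point (between the pads) lies 6 mm ahead of it; z points along the fingers, y is the direction in which the jaws open and shut (so a half turn about z gives the same grasp; the last joint's range is limited). The gripper opens to 88 mm and grips with 3 to 60 N. Pads are 18 mm wide; open, the fingers measure 123 mm over their backs; the gripper's body (75 mm by 187 mm) begins 45 mm behind the grasp point.
Start: joints at [-1.325, 0.381, 1.297, -0, 1.464, -0.215], TCP at [0.245, -0.493, 0.264] pointing down, gripper open.
Joint ranges: [-3.11, 3.11], [-0.89, 2.33], [0.22, 2.48], [-1.42, 4.56], [0.17, 2.85], [-2.88, 2.88]. Speed limits (rad/s): [2.39, 2.39, 3.14, 3.14, 3.14, 3.14].

## Interface

Orientations are given as a unit quaternion [w, x, y, z].
In Python, from station import arm gives the robot as it stands.
- The arm moves only by the tool move_arm, never from a script. Its argument "motion" is one flat list of numbers, 5 for each row, row after row: the opening in per cent of the stroke, from 0 (shut) to 100 (fully open), then the shift along the tool's x, y, z in m, then the turn about the tool's z in degrees. A call has 1 to 5 rows; each row is the pose to reach, as a shift and turn from the pose commanded when the call began, along the tool's axes at that moment; what a row does not reach only later rows make up. A row lasts 1/10 s, in which the tool goes at most 50 mm and 8.59 degrees, less where a joint would pass 70% of its speed; a pose out of reach is approached as far as the arm can. A call with a gripper value outside its range is refused whole. The fingers move at their own pace and stop on an object; "grip_force" is the grip in N (left out, the last holds). Time passes only in rows, so rows that repeat a pose let the fingers close. It gives the time, the measured TCP pose, the force and the opening at its end, in the units of the state.
- arm.read_state(): the state, without advancing time (a new reading comes with each control period).
- arm.snapshot(name): name is "scene" or "top" or "wrist"; returns (picture, depth): 384x512x3 uint8, blue, green, red; 384x512 float32, m along the optical axis (not along the pixel's ray), 0 where there is no reading.
- arm.get_calibration(name): a dict with "mtx" (3x3 intrinsics, pixels), "T" (4x4, takes a point from camera to world coordinates). Camera axes: x right, y up, looking along -z (the intrinsics and any distortion apply to the point x, -y, -z); pixel columns grow to the right and rows downward; lengths in m; the calibration is good to about 2 mm. A picture is of the moment at which its call begins: read the wrist's pose just before it. get_calibration takes no time and is no camera call; for the wrist camera it gives the pose at the moment of the call.
- arm.finish_job(): hands the job in, once; it reports no verdict.
Trained networks look in the newest picture that a camera, given by its name, has taken for a name from the list of things; names that differ only in an ending like _2 or _b are one class to them, and where a whole thing is asked for, a point or a joint stands for the part that bears it (a point fixed in the world has none). Each returns a list of dicts, best first, with "confidence" (0 to 1); they miss things now and then, are a little off and sometimes report something else, mostly with a low value. They report only what shows in the picture. A call takes as long as a camera call.
- arm.find_in(camera, thing): "extent" ([left, top, right, bottom] in pixels, round what is visible of it).
- arm.tip_of(camera, thing): "point" ([column, row] in pixels: a listed point, or the origin of a listed thing).
The state is a dict: "t": time; "qpos": joint angles; "qvel": joint speeds; "joint_torque": joint torques, N m; "tool_pos": TCP position; "ee_rot": TCP orientation; "contact_force": force on the tool from outside, world axes, zero at the start; "wrist_torque": the same for the moment, N m; "gripper_width": finger opening in m.
Only numpy, scipy, OpenCV 4.12 (cv2) and the standard library are available. Lean on these libraries where they do the work, as an engineer would, in place of code of your own. Each camera call takes 0.05 s, during which the arm holds its last target.

## Working session

There is one attempt and no reset: what is moved stays moved. The work goes in short steps, Python scripts to look and compute and a tool call to move; the robot and the scene stay as the last step left them, time stands still between calls to the robot, and variables do not carry over. Pictures are saved under pics/ and viewed, and the job is handed in when it is done.

Besides the shell and the picture viewer there is one more tool, called after "Call:" as name(argument=value, ...) on one line, values as JSON. move_arm: Moves the arm, as the interface text tells. Its arguments: {"type":"object","properties":{"motion":{"type":"array"},"grip_force":{"type":"number"}},"required":["motion"]}

```bash
ls; mkdir -p pics; cat > h.py <<'E'
import numpy as np, cv2
from station import arm
def pt(cam,u,v,d,c=None):
    c=c or arm.get_calibration(cam); K=np.array(c["mtx"]);T=np.array(c["T"])
    x=(u-K[0,2])/K[0,0]*d; y=(v-K[1,2])/K[1,1]*d
    return (T@[x,-y,-d,1])[:3]
def proj(cam,P,c=None):
    c=c or arm.get_calibration(cam); K=np.array(c["mtx"]);T=np.array(c["T"])
    p=np.linalg.inv(T)@np.append(P,1); p=[p[0],-p[1],-p[2]]
    q=K@p; return q[:2]/q[2]
def ray(cam,u,v,z,c=None):
    c=c or arm.get_calibration(cam); o=np.array(c["T"])[:3,3]; p=pt(cam,u,v,1.0,c); d=p-o
    return o+d*(z-o[2])/d[2]
E
python3 - <<'E'
from h import *
np.set_printoptions(precision=4,suppress=True)
s=arm.read_state(); print(s)
for cam in ["top","scene"]:
    im,d=arm.snapshot(cam); cv2.imwrite(f"pics/{cam}0.png",im); np.save(f"pics/{cam}0.npy",d)
    print(arm.get_calibration(cam))
    for n in ["paddle","hook","slide_end","slide","bushing","nest"]:
        r=arm.tip_of(cam,n)[:2]
        for x in r:
            u,v=x["point"]; dd=d[int(round(v)),int(round(u))]
            print(cam,n,round(x["confidence"],2),np.round([u,v],1),pt(cam,u,v,dd) if dd>0 else None)
print(arm.read_state()["t"])
E
```

```text
pics
{'t': 0.0, 'qpos': array([-1.3253,  0.3812,  1.2983, -0.    ,  1.4636, -0.2153]), 'qvel': array([-0.0016,  0.0002, -0.0008, -0.0009, -0.0011,  0.0006]), 'joint_torque': array([ -0.0008, -43.7934, -22.4559,   0.0713,   0.0353,  -0.0001]), 'tool_pos': array([ 0.2445, -0.4924,  0.2631]), 'ee_rot': array([-0.0007,  0.9736,  0.2284, -0.    ]), 'contact_force': array([0.7694, 0.3372, 0.7278]), 'wrist_torque': array([ 0.0279,  0.0307, -0.0016]), 'gripper_width': 0.08809204930169583}
{'mtx': array([[414.9483,   0.    , 256.0647],
       [  0.    , 414.9483, 189.3741],
       [  0.    ,   0.    ,   1.    ]]), 'T': array([[-0.0036,  0.9804, -0.1969,  0.3836],
       [-0.9999, -0.0007,  0.0151,  0.0217],
       [ 0.0146,  0.197 ,  0.9803,  0.9232],
       [ 0.    ,  0.    ,  0.    ,  1.    ]])}
top paddle 0.78 [254.6 227.3] [0.4774 0.0117 0.051 ]
top hook 0.93 [300.4 226.2] [ 0.4771 -0.0824  0.0726]
top hook 0.31 [317.1 227.8] [ 0.4812 -0.1281  0.0026]
top slide_end 0.82 [313.4 228. ] [ 0.4793 -0.1178  0.0159]
top slide 0.55 [285.  228.7] [ 0.4707 -0.0494  0.0857]
top bushing 0.66 [284.9 2
[... 161 characters left out ...]
200.5246],
       [  0.    ,   0.    ,   1.    ]]), 'T': array([[ 0.583 ,  0.4017, -0.7062, -0.0556],
       [-0.8123,  0.3029, -0.4984, -0.4011],
       [ 0.0137,  0.8642,  0.5029,  0.487 ],
       [ 0.    ,  0.    ,  0.    ,  1.    ]])}
scene paddle 0.87 [244.3 221.4] [0.4715 0.0046 0.0535]
scene paddle 0.17 [265.1 256.8] [ 0.4535 -0.0578  0.0087]
scene hook 0.87 [278.1 232.4] [ 0.4628 -0.0781  0.067 ]
scene slide_end 0.76 [298.4 261.4] [ 0.4683 -0.1204  0.0182]
scene slide 0.78 [271.4 238.1] [ 0.4617 -0.065   0.0496]
scene slide 0.2 [277.8 231.4] [ 0.4633 -0.077   0.0685]
scene bushing 0.79 [268.7 236.7] [ 0.4586 -0.0611  0.0529]
scene nest 0.79 [268.5 253.8] [ 0.4437 -0.0716  0.028 ]
0.7
```

```bash
python3 - <<'E'
from h import *
for c in ["top","scene"]:
    im=cv2.imread(f"pics/{c}0.png"); cv2.imwrite(f"pics/{c}0z.png",cv2.resize(im[150:310,180:380],None,fx=3.6,fy=3.6,interpolation=cv2.INTER_CUBIC))
E
```

```text
(no output)
```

View pics/top0z.png

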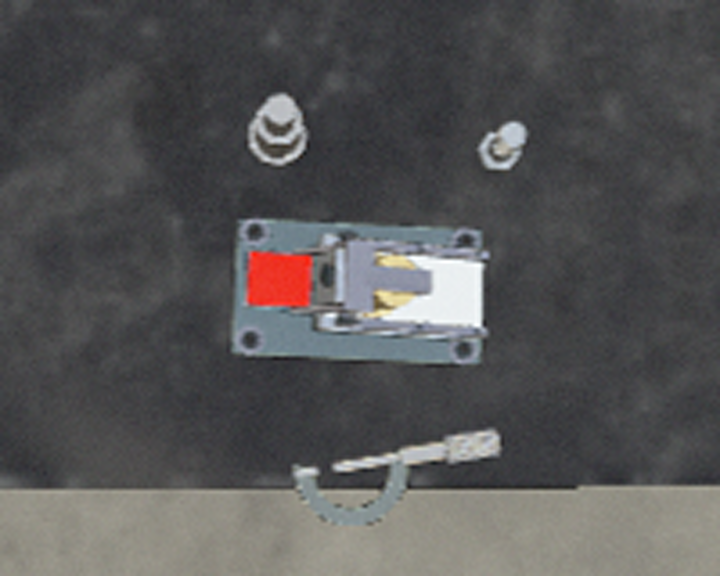

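View pics/scene0z.png

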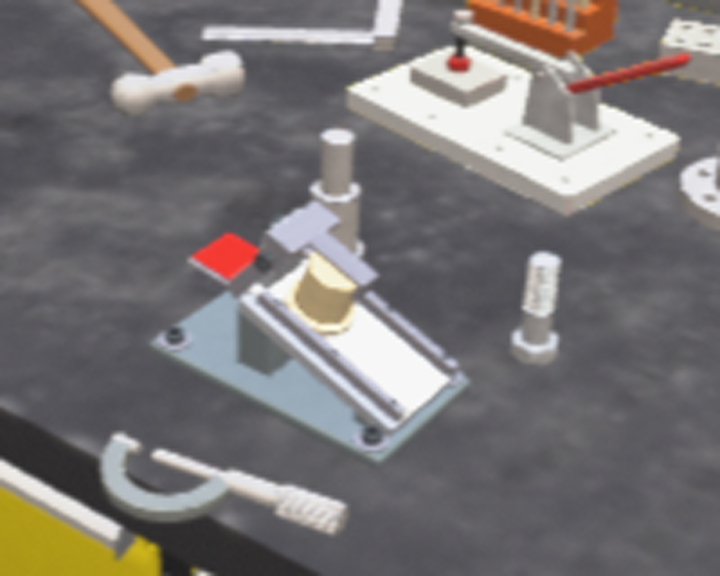

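View pics/scene0.png

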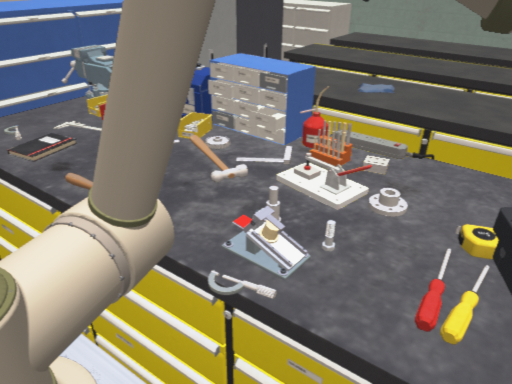

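```bash
python3 - <<'E'
from h import *
np.set_printoptions(precision=4,suppress=True)
for cam in ["top","scene"]:
    im=cv2.imread(f"pics/{cam}0.png").astype(int); c=arm.get_calibration(cam)
    m=((im[...,2]>170)&(im[...,1]<90)&(im[...,0]<90)).astype(np.uint8)
    m[:190 if cam=="top" else 205]=0; m[250:]=0; m[:,:220]=0;m[:,300:]=0
    M=cv2.moments(m,True); u,v=M["m10"]/M["m00"],M["m01"]/M["m00"]
    print(cam,M["m00"],u,v,"paddle",ray(cam,u,v,0.051,c))
    r=cv2.minAreaRect(cv2.findContours(m,0,1)[0][0]); 
    print(np.array([ray(cam,*p,0.051,c) for p in cv2.boxPoints(r)]))
c=arm.get_calibration("top")
f=lambda x,y,z: ray("top",180+x/3.6,150+y/3.6,z,c)
print("plate",*[f(x,y,.008) for x,y in [(238,220),(482,230),(480,362),(232,352)]])
print("screws",*[f(x,y,.011) for x,y in [(255,231),(465,239),(463,348),(250,339)]])
print("end",f(482,262,.018),f(482,326,.018))
c=arm.get_calibration("scene")
f=lambda x,y,z: ray("scene",180+x/3.6,150+y/3.6,z,c)
print("plate",*[f(x,y,.008) for x,y in [(150,343),(379,461),(468,380)]])
print("screws",*[f(x,y,.011) for x,y in [(176,335),(372,437)]])
E
```

```text
top 246.0 257.0325203252033 227.27642276422765 paddle [0.4774 0.0065 0.051 ]
[[ 0.4928  0.0234  0.051 ]
 [ 0.4928 -0.0125  0.051 ]
 [ 0.4632 -0.0122  0.051 ]
 [ 0.4633  0.0234  0.051 ]]
scene 126.0 242.81746031746033 220.35714285714286 paddle [0.4758 0.0115 0.051 ]
[[ 0.4641  0.0251  0.051 ]
 [ 0.4989  0.0368  0.051 ]
 [ 0.4899  0.0013  0.051 ]
 [ 0.4564 -0.0088  0.051 ]]
plate [0.5181 0.0299 0.008 ] [ 0.5116 -0.121   0.008 ] [ 0.4307 -0.1173  0.008 ] [0.4372 0.0335 0.008 ]
screws [0.5108 0.0195 0.011 ] [ 0.5057 -0.1099  0.011 ] [ 0.439  -0.1068  0.011 ] [0.4448 0.0226 0.011 ]
end [ 0.4906 -0.1189  0.018 ] [ 0.4518 -0.1177  0.018 ]
plate [0.4334 0.0308 0.008 ] [ 0.4262 -0.1198  0.008 ] [ 0.5077 -0.1229  0.008 ]
screws [0.4442 0.0216 0.011 ] [ 0.4361 -0.1092  0.011 ]
```

Call:
move_arm(motion=[100,0.04,-0.029,0,6,100,0.08,-0.058,0,12,100,0.12,-0.087,0,18,100,0.16,-0.116,0,24,100,0.2,-0.145,0,29])

```text
t: 1.2
tool_pos: [0.3597, -0.272, 0.2639]
ee_rot: [0.0, 1.0, -0.025, 0.0]
contact_force: [0.3, 0.2, 0.2]
gripper_width: 0.0881
```

Call:
move_arm(motion=[100,0.02,-0.044,0,0,100,0.04,-0.088,0.005,0,100,0.06,-0.132,0.02,0,100,0.08,-0.178,0.035,0,100,0.102,-0.222,0.05,0])

```text
t: 1.7
tool_pos: [0.4697, -0.0583, 0.2148]
ee_rot: [0.0, 1.0, -0.023, 0.0]
contact_force: [1.0, -1.2, 0.0]
gripper_width: 0.0881
```

Call:
move_arm(motion=[100,0,0,0.02,0,100,0,0,0.04,0,100,0,0,0.05,0])

```text
t: 2.0
tool_pos: [0.4688, -0.0598, 0.1637]
ee_rot: [-0.0, 1.0, -0.022, -0.001]
contact_force: [0.2, -0.2, -0.3]
gripper_width: 0.0885
```

```bash
python3 - <<'E'
from h import *
np.set_printoptions(precision=4,suppress=True)
s=arm.read_state(); print(s["t"],s["tool_pos"],s["ee_rot"],s["contact_force"])
c=arm.get_calibration("wrist")
im,d=arm.snapshot("wrist"); cv2.imwrite("pics/w1.png",im); np.save("pics/w1.npy",d)
for n in ["paddle","hook","slide_end","slide","bushing"]:
    for x in arm.tip_of("wrist",n)[:1]:
        u,v=x["point"]; dd=d[int(round(v)),int(round(u))]
        print(n,round(x["confidence"],2),np.round([u,v],1),pt("wrist",u,v,dd,c))
im,d=arm.snapshot("scene"); cv2.imwrite("pics/s1.png",cv2.resize(im[80:280,160:360],None,fx=3,fy=3,interpolation=cv2.INTER_CUBIC))
E
```

```text
2.0 [ 0.4688 -0.0598  0.1637] [-0.0003  0.9998 -0.0222 -0.0009] [ 0.1897 -0.2018 -0.2999]
paddle 0.23 [272.3 267.4] [ 0.3711 -0.0691  0.0127]
hook 0.93 [278.4 196.1] [ 0.4753 -0.0744  0.0769]
slide_end 0.94 [323.3 178.4] [ 0.467  -0.1264 -0.0008]
slide 0.58 [246.8 190.7] [ 0.481  -0.05    0.0776]
bushing 0.6 [247.8 185.9] [ 0.4836 -0.0508  0.0732]
```

View pics/w1.png

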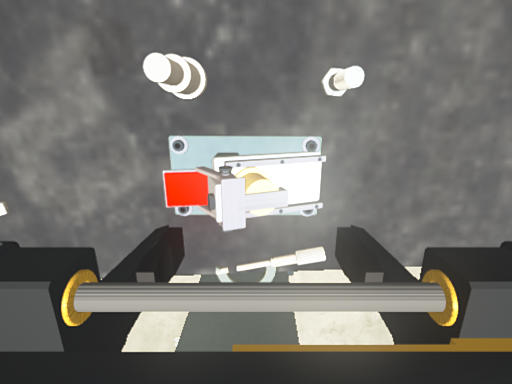

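View pics/s1.png

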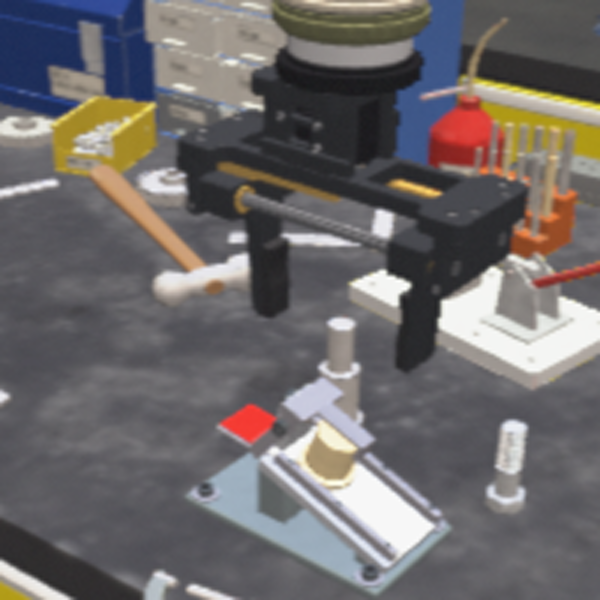

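```bash
python3 - <<'E'
from h import *
np.set_printoptions(precision=4,suppress=True)
c=arm.get_calibration("wrist"); d=np.load("pics/w1.npy"); im=cv2.imread("pics/w1.png").astype(int)
m=((im[...,2]>170)&(im[...,1]<90)&(im[...,0]<90)).astype(np.uint8)
M=cv2.moments(m,True);u,v=M["m10"]/M["m00"],M["m01"]/M["m00"]
print("paddle",u,v,ray("wrist",u,v,.051,c), pt("wrist",u,v,d[int(v),int(u)],c))
r=cv2.minAreaRect(cv2.findContours(m,0,1)[0][0]); print(np.array([ray("wrist",*p,.051,c) for p in cv2.boxPoints(r)]))
for p in [(169,137),(321,137),(172,215)]: print("plate",ray("wrist",*p,.008,c))
for p in [(178,146),(312,146),(308,210)]: print("screw",ray("wrist",*p,.011,c))
print("end",ray("wrist",321,162,.018,c),ray("wrist",321,203,.018,c))
print(d[185,180:260:8])
E
```

```text
paddle 186.015243902439 188.53048780487805 [0.4778 0.0038 0.051 ] [0.4784 0.0032 0.0532]
[[ 0.4926  0.0205  0.051 ]
 [ 0.4922 -0.0156  0.051 ]
 [ 0.4625 -0.0135  0.051 ]
 [ 0.463   0.0238  0.051 ]]
plate [0.519  0.0264 0.008 ]
plate [ 0.5121 -0.123   0.008 ]
plate [0.4369 0.0347 0.008 ]
screw [0.5102 0.0178 0.011 ]
screw [ 0.5041 -0.1137  0.011 ]
screw [ 0.4371 -0.11    0.011 ]
end [ 0.4892 -0.1213  0.018 ] [ 0.4468 -0.122   0.018 ]
[0.2413 0.2421 0.2439 0.2452 0.2147 0.2063 0.2014 0.2029 0.2059 0.2171]
```

Call:
move_arm(motion=[100,0.0055,-0.007,0.005,0,100,0.0055,-0.007,0.03,0,100,0.0055,-0.007,0.05,0,100,0.0055,-0.007,0.065,0,100,0.0055,-0.007,0.065,0])

```text
t: 2.85
tool_pos: [0.4745, -0.053, 0.0986]
ee_rot: [-0.001, 1.0, -0.023, -0.002]
contact_force: [-0.6, 0.8, 0.2]
gripper_width: 0.088
```

```bash
python3 - <<'E'
from h import *
np.set_printoptions(precision=4,suppress=True)
im,d=arm.snapshot("scene"); cv2.imwrite("pics/s2.png",cv2.resize(im[140:290,180:360],None,fx=4,fy=4,interpolation=cv2.INTER_CUBIC))
im,d=arm.snapshot("wrist"); cv2.imwrite("pics/w2.png",im)
s=arm.read_state(); print(s["t"],s["tool_pos"],s["ee_rot"],s["contact_force"])
E
```

```text
2.95 [ 0.4753 -0.0534  0.1003] [ 0.      0.9997 -0.0226  0.0001] [0.4681 0.6448 0.5675]
```

View pics/s2.png

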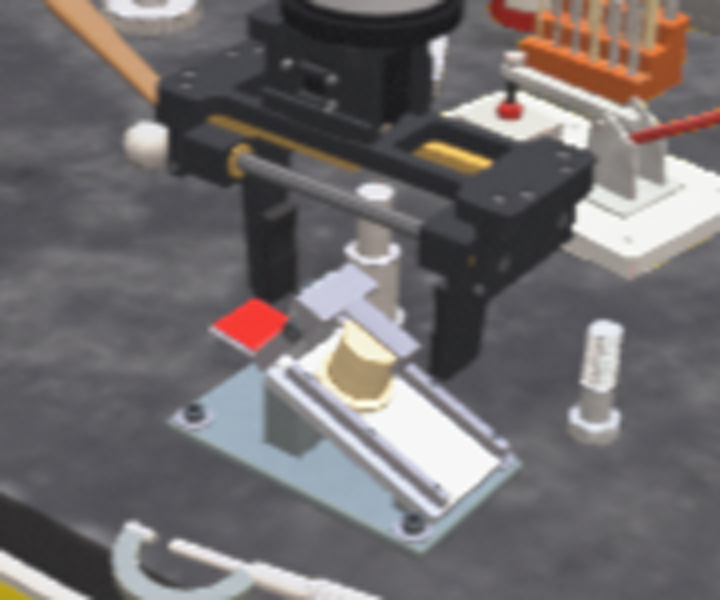

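View pics/w2.png

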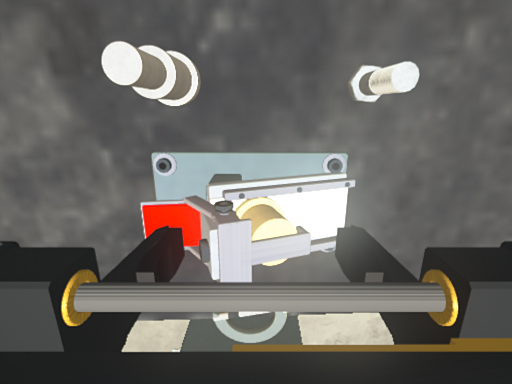

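Call:
move_arm(motion=[100,0,0,0.01,0,100,0,0,0.02,0,100,0,0,0.02,0])

```text
t: 3.25
tool_pos: [0.4745, -0.0534, 0.0789]
ee_rot: [-0.0, 1.0, -0.023, -0.001]
contact_force: [0.2, -1.1, 0.2]
gripper_width: 0.0881
```

```bash
python3 - <<'E'
from h import *
np.set_printoptions(precision=4,suppress=True)
im,d=arm.snapshot("scene"); cv2.imwrite("pics/s3.png",cv2.resize(im[170:290,200:340],None,fx=5,fy=5,interpolation=cv2.INTER_CUBIC))
s=arm.read_state(); print(s["t"],s["tool_pos"],s["ee_rot"],s["contact_force"])
E
```

```text
3.3 [ 0.4747 -0.0535  0.0795] [-0.0002  0.9997 -0.0227 -0.0006] [-0.116   0.0343 -0.3325]
```

View pics/s3.png

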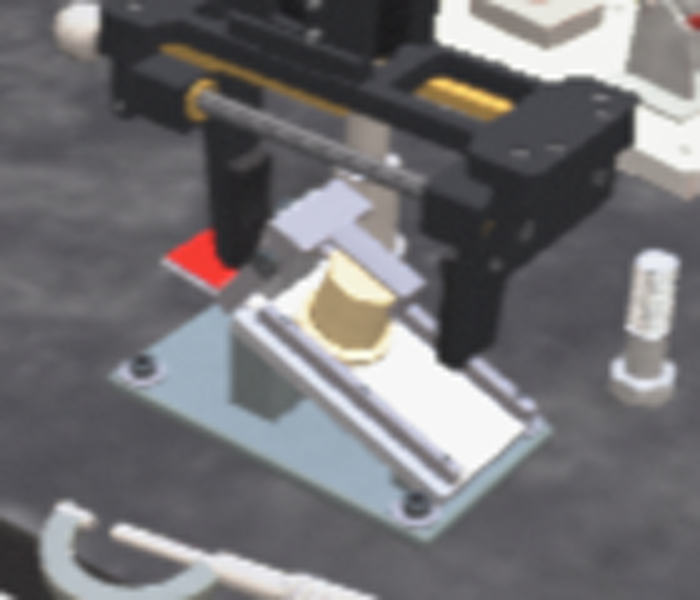

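Call:
move_arm(motion=[100,0,-0.002,0.003,0,100,0,-0.002,0.01,0,100,0,-0.002,0.01,0,100,0,-0.002,0.01,0])

```text
t: 3.7
tool_pos: [0.4752, -0.0516, 0.0701]
ee_rot: [-0.0, 1.0, -0.023, 0.0]
contact_force: [-0.0, -0.6, 2.0]
gripper_width: 0.0881
```

```bash
python3 - <<'E'
from h import *
np.set_printoptions(precision=4,suppress=True)
im,d=arm.snapshot("scene"); cv2.imwrite("pics/s4.png",cv2.resize(im[170:290,200:340],None,fx=5,fy=5,interpolation=cv2.INTER_CUBIC))
s=arm.read_state(); print(s["t"],s["tool_pos"],s["ee_rot"],s["contact_force"])
E
```

```text
3.75 [ 0.4752 -0.0516  0.0701] [-0.      0.9997 -0.0227  0.0002] [0.4679 0.1487 1.898 ]
```

View pics/s4.png

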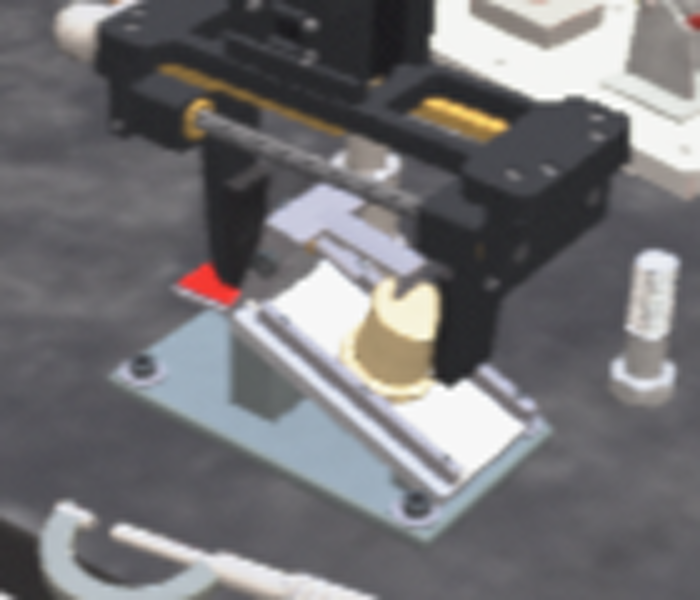

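Call:
move_arm(motion=[100,0,0,0.001,0,100,0,0,0.001,0,100,0,0,0.001,0])

```text
t: 4.05
tool_pos: [0.4753, -0.0518, 0.0694]
ee_rot: [0.0, 1.0, -0.023, 0.0]
contact_force: [0.1, -1.3, 5.0]
gripper_width: 0.0881
```

```bash
python3 - <<'E'
from h import *
np.set_printoptions(precision=4,suppress=True)
for k in range(2):
    im,d=arm.snapshot("scene"); cv2.imwrite(f"pics/s5{k}.png",cv2.resize(im[170:290,200:340],None,fx=5,fy=5,interpolation=cv2.INTER_CUBIC))
    for n in ["paddle","hook","bushing"]:
        for x in arm.tip_of("scene",n)[:1]:
            u,v=x["point"]; dd=d[int(round(v)),int(round(u))]; print(n,round(x["confidence"],2),np.round([u,v],1),pt("scene",u,v,dd))
    s=arm.read_state(); print(s["t"],s["tool_pos"],s["contact_force"])
for n in ["hook"]:
    # predicted pixel of hook lower-front point vs. height
    for z in (.066,.07,.074,.078,.082,.087): print(z,proj("scene",[.473,-.083,z]))
im,d=arm.snapshot("wrist"); cv2.imwrite("pics/w5.png",im)
E
```

```text
paddle 0.74 [247.6 229.3] [ 0.455  -0.0158  0.0525]
hook 0.73 [279.7 229.1] [ 0.4641 -0.0803  0.0743]
bushing 0.85 [275.1 243.5] [ 0.4572 -0.0763  0.0451]
4.25 [ 0.4753 -0.0518  0.0694] [ 0.6319 -1.2092  5.3855]
paddle 0.83 [243.4 229.5] [ 0.4589 -0.0029  0.0448]
hook 0.89 [278.2 229.3] [ 0.4677 -0.075   0.0697]
bushing 0.64 [276.9 244.4] [ 0.4579 -0.0797  0.0442]
4.45 [ 0.4752 -0.0518  0.0694] [ 0.118  -1.4079  5.0219]
0.066 [283.4857 231.2082]
0.07 [283.5826 229.3635]
0.074 [283.68   227.5087]
0.078 [283.7779 225.6438]
0.082 [283.8764 223.7687]
0.087 [284.0002 221.4103]
```

View pics/s51.png

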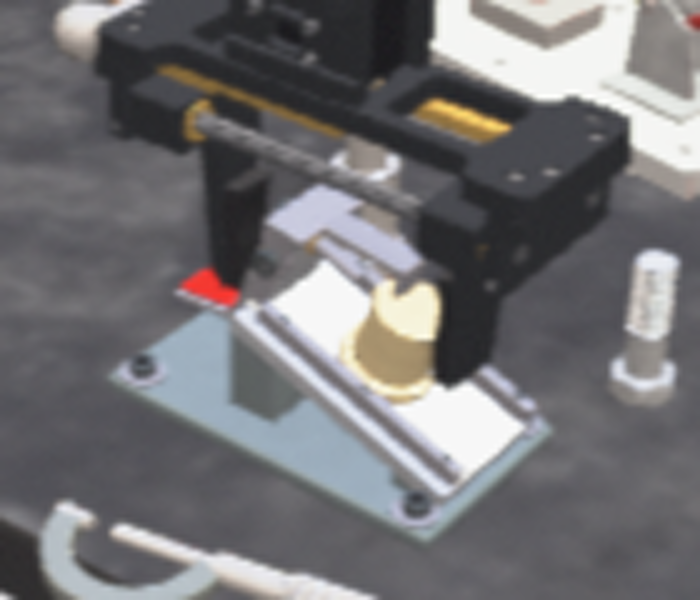

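View pics/w5.png

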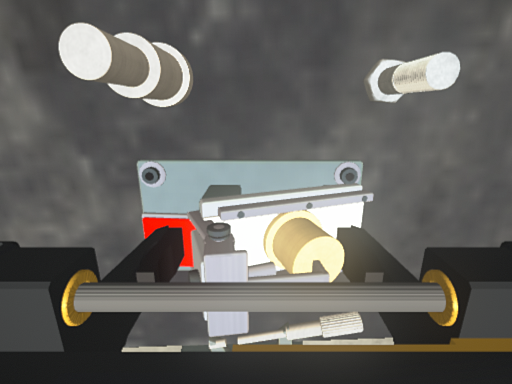

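```bash
python3 - <<'E'
from h import *
np.set_printoptions(precision=4,suppress=True)
def red(im,d,cam,c):
    im=im.astype(int); m=((im[...,2]>150)&(im[...,1]<90)&(im[...,0]<90)).astype(np.uint8)
    m=cv2.erode(m,np.ones((3,3))); v,u=np.where(m>0); k=(u>120)&(u<300)&(v>150)&(v<290)
    P=np.array([pt(cam,a,b,d[b,a],c) for a,b in zip(u[k],v[k])]); P=P[abs(P[:,2]-.048)<.02]
    A=np.c_[P[:,:2]-P[:,:2].mean(0),np.ones(len(P))]; s=np.linalg.lstsq(A,P[:,2],rcond=None)[0]
    print(cam,len(P),"mean",P.mean(0),"slopes x,y,",s)
c=arm.get_calibration("wrist"); im,d=arm.snapshot("wrist"); red(im,d,"wrist",c)
c=arm.get_calibration("scene"); im,d=arm.snapshot("scene"); red(im,d,"scene",c)
red(cv2.imread("pics/scene0.png"),np.load("pics/scene0.npy"),"scene",c)
red(cv2.imread("pics/top0.png"),np.load("pics/top0.npy"),"top",arm.get_calibration("top"))
def arm_patch(im,d):
    # hook arm pixels seen in scene: points above z .07
    r=[]
    for v in range(205,245):
        for u in range(250,300):
            if d[v,u]>0:
                p=pt("scene",u,v,d[v,u],c)
                b,g,rr=[int(q) for q in im[v,u]]
                if .07<p[2]<.1 and abs(p[0]-.474)<.009 and -.085<p[1]<-.03 and min(b,g,rr)>100 and b>rr: r.append(p)
    P=np.array(r); P=P[np.argsort(P[:,1])]; n=len(P)
    print(n, np.polyfit(P[:,1],P[:,2],1), P[:max(1,n//5)].mean(0),P[-n//5:].mean(0))
arm_patch(cv2.imread("pics/scene0.png"),np.load("pics/scene0.npy")); arm_patch(im,d)
s=arm.read_state(); print(s["t"],s["tool_pos"],s["contact_force"])
E
```

```text
wrist 661 mean [ 0.4825 -0.0019  0.0431] slopes x,y, [-0.0055 -0.0797  0.0431]
scene 11 mean [0.4649 0.0065 0.0441] slopes x,y, [-0.0382 -0.1491  0.0441]
scene 76 mean [0.4737 0.0095 0.0532] slopes x,y, [-0.031   0.1238  0.0532]
top 185 mean [0.4773 0.0065 0.0507] slopes x,y, [-0.0075  0.1143  0.0507]
170 [0.3555 0.1054] [ 0.471  -0.0784  0.0775] [ 0.4743 -0.0379  0.0924]
179 [0.1141 0.0934] [ 0.4707 -0.0747  0.0873] [ 0.4738 -0.0362  0.0929]
4.6 [ 0.4753 -0.0517  0.0694] [ 0.3437 -1.2962  5.3706]
```

```bash
python3 -c "
from h import *
print(arm.finish_job()); s=arm.read_state(); print(s['t'],s['tool_pos'],s['contact_force'])"
```

```text
the job is handed in; nothing more can be done
None
the job is handed in; nothing more can be done
```

I pressed the paddle with the uphill finger. The hook let go and the bushing popped out against the other finger, which was already standing in its way. I handed the job in at about t = 4.6 s, still holding that pose.

**Latch:** the slope of the hook arm in the depth pictures changed by about 0.23 rad. The rougher paddle measurements gave 0.20 to 0.27 rad. All are above the 0.17 rad needed.

**Press:** the upward force held steady at about 5 N, and the TCP was steady at z = 0.069 m.

**Bushing:** the pictures show it upright against the finger. It looked the same in two pictures taken about 0.5 s apart. From the finger position I work out that it stands about 22 mm down the slide; I did not measure that directly.

**Finger contact:** I could not separate the bushing's force on the finger from the total reading, which was about 1.3 N along the slide. The pictures show contact.

**Bystanders:** the shaft, bolt and micrometer show no disturbance in the last pictures. I did not measure their positions again.

**Disagreements:** the cameras differed by up to about 5 mm on where the paddle was. The network's only wrist-camera paddle detection was low-confidence and wrong, so I ignored it and used the red-area fit. The hand-in gave no verdict.

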